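# Seat the lens in the bench magnifier

### The job

Take the round lens off the plywood board and seat it flat in the three-point seat of the bench magnifier: press it gently down past the spring nose until it bears on all three pads, slide it home under the heads of the two fixed posts, and leave it there held by the spring, so that it cannot rock. Never lean hard on the magnifier with the lens or the hand, and leave the other things on the table where they are.

Things in the scene. Friction and masses are not known exactly. Their poses are not given: they have to be found in the camera images.
- lens_center (a point): Centre of the lens, half-way up: clear glass in a black round rim, 56 mm across, 18 mm thick, about 0.2 kg, z its axis. It lies loose on an 8 mm plywood board, so this point starts 17 mm above the table. Take it across the diameter; its near and far sides (along world x) are free. A tile, a modelling knife and a smaller grey cap (34 mm across, 10 mm thick) on the same board stay.
- magnifier: Bench magnifier, fixed. Origin on the table, exactly below the centre of the fully seated lens; x points from the two posts to the spring nose, z up. Base 150x100x12 mm. The lens seat stands above it on a clamped pillar; its height is NOT measured: the tops of its pads are anywhere from 71 to 93 mm above the table, so feel for them. The +y and -y sides are free for fingers.
- mag_pads (a point): Point on the magnifier's axis, on top of its base, 12 mm above the table. Above it: three polished brass pads, 8 mm across, 10 mm above the seat's plate (56 mm wide in y), carry the lens's underside at radius 22 mm, in directions +x and 35 degrees either side of -x. They are rigid and stop the lens hard; over 30 N on the seat spoils it.
- mag_posts (a point): Point on the base (12 mm up) below the middle between the two posts, 34 mm from the axis, 35 degrees either side of -x. A slippery white ball (12 mm) on each, 5 mm above the pads, touches the rim of the home lens. Their 16 mm heads (20 to 24 mm above the pads) overhang it by 3 mm, 2 mm of play above it: so come down 5 mm or more (6 is good) to the +x side of home, then slide to -x.
- spring_nose (a joint): How far the white nose (14 mm wide, at the seat's +x side) is pushed to +x, m: 0 free, 0.002 lens home, 0.008 lens 6 mm to +x of home, 0.012 limit. Pushes to -x with 2.6 N at 0, 4.2 N at 0.008. Round front 6.5 mm above the pads, from there it slopes back by 25 degrees up to 28 mm: a lens pressed on the slope (2 to 6 N) wedges it back. It slides a released lens home.
Not all that is in view belongs to the job. Of the things shaped like the part that bears lens_center, the black one is meant.

How it is judged:
On the way:
1. the lens is lifted clear of the board (height (world z) of lens_center above 0.05 m), for 0.1 s.
At the end, for the whole second after the job is handed in: The lens lies still in the seat, flat within 0.03 rad, its centre within 2 mm of the seat's axis, bearing on all three pads (over 0.05 N each), on the balls of both posts (over 0.3 N each) and on the spring nose's round front (over 1 N), and let go (contact force between lens and magnifier_post_c0 above 0.05 N and contact force between lens and magnifier_post_c1 above 0.05 N and contact force between lens and magnifier_post_c2 above 0.05 N and contact force between lens and magnifier_post_c3 above 0.3 N and contact force between lens and magnifier_post_c4 above 0.3 N and contact force between lens and spring_nose_c0 above 1 N and horizontal distance between lens_center and magnifier below 0.002 m and angle between lens_center's own z axis and vertical below 0.03 rad and linear speed of lens below 0.01 m/s); the robot touches nothing.
It fails at once if the lens is pressed on the magnifier with more than 30 N (contact force between lens and magnifier above 30 N).
It fails at once if the hand or arm pushes on the magnifier with more than 10 N (contact force between any of the fingers, the arm and magnifier above 10 N).
It fails at once if something else on the table (tile, cap, modelling knife, paint bottles, cup, spray bottle) is moved by more than 20 mm (distance of any of tile, cap, modelling_knife, paint_a, paint_b, water_cup, spray from where it was at the start of the episode above 0.02 m).
It also fails if it takes over 48 s, if anything falls off the work surface, if the arm or the gripper's body presses on something with over 40 N, if the wrist force passes 120 N, or if a joint passes its speed limit or range.

### The arm

A 6-joint arm with a two-finger parallel gripper is mounted at the origin on the work surface. World frame = base frame: x ahead of the robot, y to its left, z up, the work surface at z = 0. Lengths are in m, angles in rad, forces in N, time in s.
With the tool pointing down it reaches from about 0.35 to 0.775 m from the base axis. Payload 5.5 kg.
Tool frame: the origin (TCP) lies at the very end of the fingers, on their centre line; the grasp point (between the pads) lies 19 mm behind it; z points along the fingers, y is the direction in which the jaws open and shut (so a half turn about z gives the same grasp; the last joint's range is limited). The gripper opens to 85 mm and grips with 20 to 120 N. Pads are 22 mm wide; open, the fingers measure 114 mm over their backs; the gripper's body (76 mm by 85 mm) begins 54 mm behind the grasp point. The pads swing forward as they close: fully open they stand 13 mm farther back than shut.
Start: joints at [-1.316, 0.313, 0.046, 1.304, 0, 1.431], TCP at [0.221, -0.531, 0.231] pointing down, gripper open.
Joint ranges: [-2.76, 2.76], [-0.86, 1.69], [-1.03, 1.26], [-2.2, 2.34], [-1.47, 1.5], [-3.14, 3.14]. Speed limits (rad/s): [2.57, 2.57, 3.14, 3.14, 3.14, 3.14].

### API

Orientations are given as a unit quaternion [w, x, y, z].
In Python, from workcell import get_state, read_camera, hand_in, find_in, silhouettes gives the robot as it stands. The module is installed in compiled form; this text tells all that it offers.
- The arm moves only by the tool send_rows, never from a script. Its argument "deltas" is a list that holds one entry, the list of rows, each a list of 6 numbers: the shift along the world's x, y, z in cm, then the turn, a rotation vector about the world's x, y, z in degrees. In form: [[[dx, dy, dz, wx, wy, wz], ...]]. A call has 1 to 12 rows; each row is the pose to reach, as a shift and turn from the pose commanded when the call began; what a row does not reach only later rows make up. A row lasts 1/10 s, in which the tool goes at most 50 mm and 8.59 degrees, less where a joint would pass 70% of its speed; a pose out of reach is approached as far as the arm can. A call with a gripper value outside its range is refused whole. "jaw" is the opening, from -1 (shut) to 1 (fully open), so that 0 is half open, set as the call begins (left out, the last holds). The fingers move at their own pace and stop on an object; "force" is the grip in N (left out, the last holds). Time passes only in rows, so rows that repeat a pose let the fingers close. It gives the time, the measured TCP pose, the force and the opening at its end, in the units of the state.
- get_state(): the state, without advancing time (a new reading comes with each control period).
- read_camera(name): name is "side" or "top" or "wrist"; returns a dict with "img" (384x512x3 uint8, red, green, blue), "z_map" (384x512 float32, m along the optical axis (not along the pixel's ray), 0 where there is no reading), "vfov" (degrees; the focal length in pixels is half the picture's height over the tangent of half this angle, whatever the lens; pixels are square), "cx", "cy" (the principal point, pixels), "R" (3x3) and "t" (3): a world point X has camera coordinates R X + t; the wrist camera has in their place "hand_eye" (4x4, takes a point from camera to tool coordinates, whose origin is the TCP and whose axes are the flange's). Camera axes: x right, y down, z forward; pixel columns grow to the right and rows downward; lengths in m; the calibration is good to about 2 mm. The wrist camera is an equidistant fisheye: a pixel r from the principal point sees the ray r / f radians off the axis. A picture is of the moment at which its call begins: read the wrist's pose just before it.
- hand_in(): hands the job in, once; it reports no verdict.
Trained networks look in a picture, given as the dict that the camera call returned (one of the last four; its "shot" number tells which), for a name from the list of things; names that differ only in an ending like _2 or _b are one class to them, and where a whole thing is asked for, a point or a joint stands for the part that bears it (a point fixed in the world has none). Each returns a list of dicts, best first, with "conf" (0 to 1); they miss things now and then, are a little off and sometimes report something else, mostly with a low value. They report only what shows in the picture. A call takes as long as a camera call. They do not tell look-alikes from the thing itself.
- find_in(picture, thing): "box" ([centre column, centre row, width, height] in pixels, round what is visible of it).
- silhouettes(picture, thing): "mask" (384x512 bool, what is visible of it) and "box" ([centre column, centre row, width, height] in pixels, round what is visible of it).
The state is a dict: "clock": time; "joint_pos": joint angles; "qvel": joint speeds; "tau": joint torques, N m; "tcp_pos": TCP position; "orientation": TCP orientation; "wrist_force": force on the tool from outside, world axes, zero at the start; "ft_torque": the same for the moment, N m; "finger_gap": finger opening in m.
Only numpy, scipy, OpenCV 4.12 (cv2) and the standard library are available. Lean on these libraries where they do the work, as an engineer would, in place of code of your own. Each camera call takes 0.05 s, during which the arm holds its last target.

## Working session

There is one attempt and no reset: what is moved stays moved. The work goes in short steps, Python scripts to look and compute and a tool call to move; the robot and the scene stay as the last step left them, time stands still between calls to the robot, and variables do not carry over. Pictures are saved under pics/ and viewed, and the job is handed in when it is done.

Besides the shell and the picture viewer there is one more tool, called after ">>>" by a JSON object that holds its "method" and its "body", one argument or row to a line. send_rows: Moves the arm, as the interface text tells. Its arguments: {"type":"object","properties":{"deltas":{"type":"array","items":{"type":"array","items":{"type":"array","items":{"type":"number"}}}},"jaw":{"type":"number"},"force":{"type":"number"}},"required":["deltas"]}

```bash
mkdir -p pics
cat > h.py <<'E'
import numpy as np, cv2, pickle
from workcell import *
from scipy.spatial.transform import Rotation as Ro
def f(c): return c['img'].shape[0]/2/np.tan(np.radians(c['vfov'])/2)
def save(c,n,crop=None,s=1):
    im=c['img'][:,:,::-1]
    if crop: im=im[crop[1]:crop[3],crop[0]:crop[2]]
    cv2.imwrite('pics/'+n,cv2.resize(im,None,fx=s,fy=s,interpolation=cv2.INTER_CUBIC))
def w(c,u,v,z=None):
    """pixel + depth -> world (static cams)"""
    u=np.asarray(u,float);v=np.asarray(v,float)
    if z is None: z=c['z_map'][v.astype(int),u.astype(int)]
    p=np.stack([(u-c['cx'])/f(c)*z,(v-c['cy'])/f(c)*z,z*np.ones_like(u)],-1)
    return (p-c['t'])@c['R']
def onz(c,u,v,h):
    d=np.array([(u-c['cx'])/f(c),(v-c['cy'])/f(c),1.])@c['R']; o=-c['R'].T@c['t']
    return o+d*(h-o[2])/d[2]
def pix(c,X):
    q=np.asarray(X)@c['R'].T+c['t']
    return np.stack([c['cx']+f(c)*q[...,0]/q[...,2],c['cy']+f(c)*q[...,1]/q[...,2]],-1)
E
python3 - <<'E'
from h import *
for n in('top','side'):
    c=read_camera(n); save(c,n+'0.png',s=1.5); pickle.dump(c,open(n+'0.pkl','wb'))
    print(n,c['vfov'],-c['R'].T@c['t'],c['R'].round(3).tolist())
    for t in('lens_center','magnifier','spring_nose','cap'):
        try:
            for d in find_in(c,t): print(t,d['conf'],np.round(d['box'],1))
        except Exception as e: print(t,e)
print(get_state())
E
```

```text
top 44.466562383502975 [0.35997937 0.01176982 1.00834741] [[-0.015, -1.0, -0.003], [-0.986, 0.015, -0.165], [0.165, 0.0, -0.986]]
lens_center 0.8 [160.4 296.3  27.5  27. ]
lens_center 0.76 [178.2  86.7  19.9  28.1]
lens_center 0.63 [178.7 183.5  26.2  29. ]
magnifier 0.62 [337.6 169.2  77.2  78.9]
cap it knows: lens_center, mag_pads, mag_posts, magnifier, spring_nose
side 53.35195879585296 [-0.01099444  0.66507478  0.56716458] [[-0.759, -0.651, 0.011], [-0.336, 0.377, -0.863], [0.558, -0.659, -0.505]]
lens_center 0.91 [216.3 233.8  24.4  17.5]
lens_center 0.77 [282.4 295.1  28.6  31.1]
lens_center 0.6 [154.9 206.3  20.1  15.4]
magnifier 0.94 [292.3 170.1  48.4  44.4]
spring_nose 0.56 [282.9 154.6   6.3   8.3]
cap it knows: lens_center, mag_pads, mag_posts, magnifier, spring_nose
{'clock': 0.4, 'joint_pos': array([-1.31560714e+00,  3.13312794e-01,  4.59604191e-02,  1.30352697e+00,
       -2.01896536e-05,  1.43119827e+00]), 'qvel': array([ 8.92599341e-04, -3.46138940e-03,  2.81204748e-03, -1.30197249e-03,
        1.14150341e-03, -1.13721043e-05]), 'tau': array([-7.32556127e-04, -4.79894364e+01,  2.98392802e+01,  5.15673106e-03,
       -1.06223631e-04, -4.39996157e-06]), 'tcp_pos': array([ 0.22113908, -0.53077877,  0.23120178]), 'orientation': array([-4.08577090e-05,  9.80581055e-01,  1.96114234e-01, -1.24757373e-05]), 'wrist_force': array([0.29846637, 0.23290704, 0.28774679]), 'ft_torque': array([-0.02941339, -0.01044167, -0.00705468]), 'finger_gap': 0.08543674528833181}
```

View pics/top0.png

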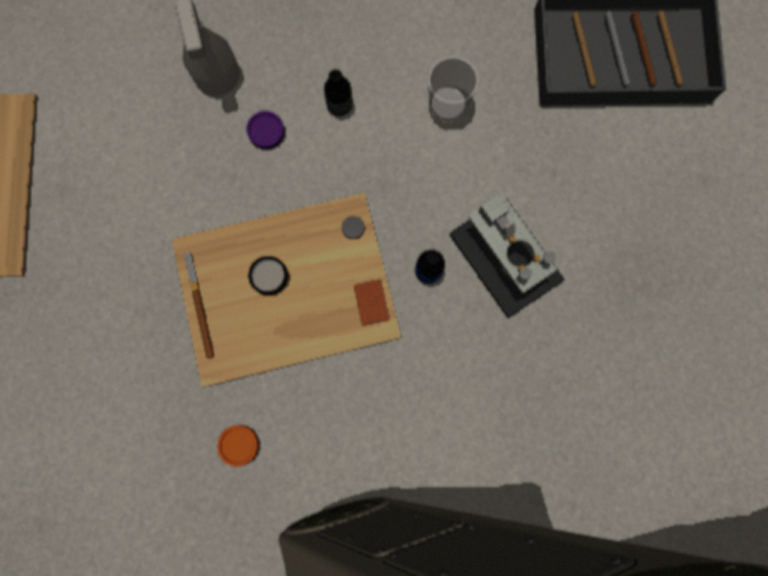

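View pics/side0.png

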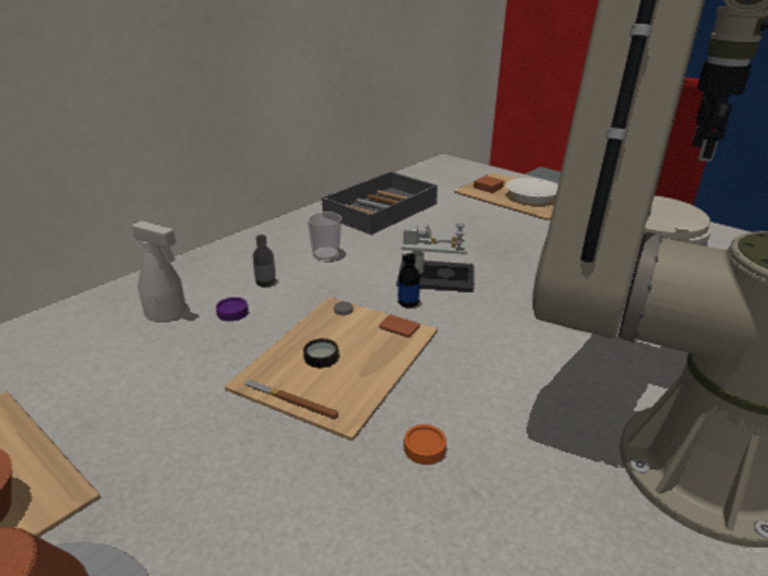

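Candidates in the top picture (512-wide pixels): black-rimmed lens (179,183), orange ring (159,297), purple lid (177,87) and grey cap (235,152). By the description I choose the black ring on the board. I'll check it in a close crop and measure it together with the magnifier.

Run:
```python
from h import *
c=pickle.load(open('top0.pkl','rb'));s=pickle.load(open('side0.pkl','rb'))
save(c,'lens_c.png',(140,140,220,220),6)
save(c,'mag_c.png',(290,120,390,220),6)
save(s,'mags_c.png',(230,130,340,210),7)
im=c['img']
# dark ring seg
g=cv2.cvtColor(im,cv2.COLOR_RGB2GRAY)
m=np.zeros_like(g);m[165:202,158:200]=(g[165:202,158:200]<70)
v,u=np.nonzero(m); print(len(u),u.min(),u.max(),v.min(),v.max())
cn,_=cv2.findContours(m,cv2.RETR_EXTERNAL,cv2.CHAIN_APPROX_NONE); cn=max(cn,key=cv2.contourArea); e=cv2.fitEllipse(cn); print(e)
print('lens top', onz(c,*e[0],.026), onz(c,*e[0],.017), 'depth', w(c,[e[0][0]],[e[0][1]]))
# magnifier heights
V,U=np.mgrid[120:220,290:390]; P=w(c,U.ravel(),V.ravel())
ok=c['z_map'][V,U].ravel()>0; P=P[ok]
h,b=np.histogram(P[:,2],np.arange(0,.16,.004)); print([(round(x,3),int(n)) for x,n in zip(b,h)])
```

```text
216 165 192 171 196
((178.7160186767578, 183.5645751953125), (25.071847915649414, 26.678089141845703), 119.13362121582031)
lens top [0.53247468 0.17074564 0.026     ] [0.53405504 0.17220214 0.017     ] depth [[0.53332394 0.17152834 0.02116355]]
[(np.float64(0.0), 3874), (np.float64(0.004), 245), (np.float64(0.008), 651), (np.float64(0.012), 982), (np.float64(0.016), 45), (np.float64(0.02), 0), (np.float64(0.024), 0), (np.float64(0.028), 4), (np.float64(0.032), 0), (np.float64(0.036), 1), (np.float64(0.04), 1), (np.float64(0.044), 3), (np.float64(0.048), 2), (np.float64(0.052), 1), (np.float64(0.056), 6), (np.float64(0.06), 8), (np.float64(0.064), 17), (np.float64(0.068), 30), (np.float64(0.072), 264), (np.float64(0.076), 707), (np.float64(0.08), 64), (np.float64(0.084), 32), (np.float64(0.088), 31), (np.float64(0.092), 29), (np.float64(0.096), 69), (np.float64(0.1), 52), (np.float64(0.104), 137), (np.float64(0.108), 136), (np.float64(0.112), 52), (np.float64(0.116), 3), (np.float64(0.12), 0), (np.float64(0.124), 0), (np.float64(0.128), 0), (np.float64(0.132), 0), (np.float64(0.136), 0), (np.float64(0.14), 0), (np.float64(0.144), 0), (np.float64(0.148), 0), (np.float64(0.152), 0)]
```

View pics/lens_c.png

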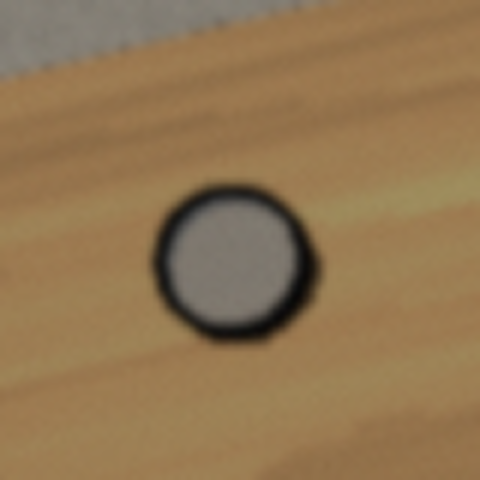

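View pics/mag_c.png

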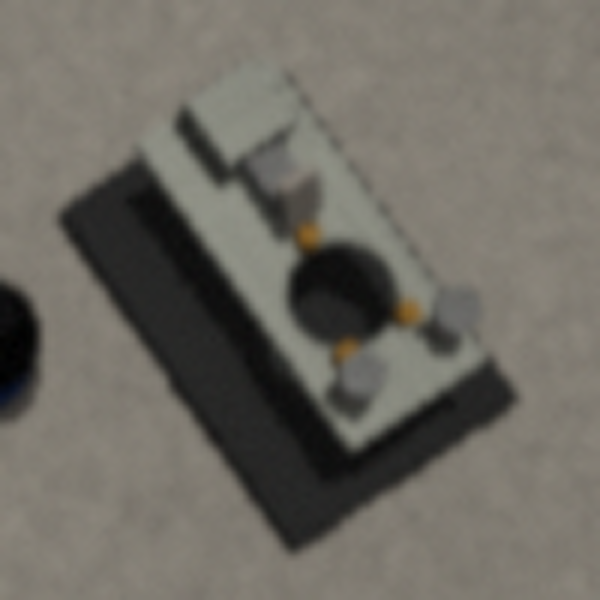

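View pics/mags_c.png

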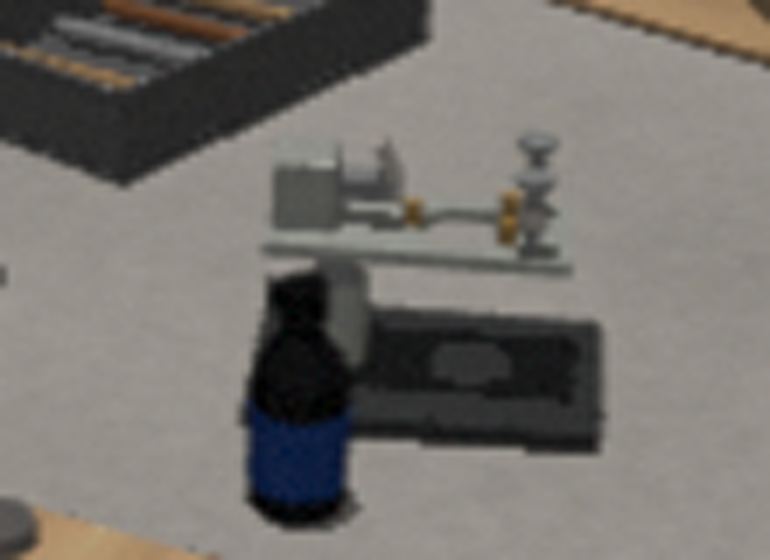

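The crop shows the black-rimmed clear lens, centred near (178.5,183.5), well apart from the grey cap. The magnifier shows three orange pads, the two post heads to the lower right and the nose at the upper left. Next I'll move the wrist camera over the magnifier, after a first pose estimate.

Run:
```python
from h import *
from scipy.optimize import least_squares
c=pickle.load(open('top0.pkl','rb'));s=pickle.load(open('side0.pkl','rb'))
k=np.radians(35)
pads=np.array([[22,0],[-22*np.cos(k),22*np.sin(k)],[-22*np.cos(k),-22*np.sin(k)]])/1000
hd=np.array([[-34*np.cos(k),34*np.sin(k)],[-34*np.cos(k),-34*np.sin(k)]])/1000
cr=lambda a:(np.array(a)+.5)/6-.5+[290,120]
pp=cr([(308,237),(347,352),(408,313)]); hh=cr([(362,377),(459,306)])
cs=lambda a:(np.array(a)+.5)/7-.5+[230,130]
sp=cs([(413,213),(508,228),(508,205)]);sh=cs([(534,178),(537,142)])
def M(p):
    x,y,a,h=p;R=np.array([[np.cos(a),-np.sin(a)],[np.sin(a),np.cos(a)]])
    P=np.c_[pads@R.T+[x,y],np.full(3,h)];H=np.c_[hd@R.T+[x,y],np.full(2,h+.024)];return P,H
def r(p,S):
    P,H=M(p);o=[pix(c,P)-pp,pix(c,H)-hh]
    if S:o+= [pix(s,P-[0,0,.005])-sp,pix(s,H)-sh]
    return np.concatenate(o).ravel()
for S in(0,1):
    q=least_squares(r,[.55,-.1,.5,.085],args=(S,)); print(q.x,np.degrees(q.x[2]),r(q.x,S).round(1))
# plate by depth
V,U=np.mgrid[120:220,290:390]; P=w(c,U.ravel(),V.ravel());m=(abs(P[:,2]-.0775)<.004)
print('plate z',np.median(P[m,2])); rr=cv2.minAreaRect((P[m,:2]*1000).astype(np.float32));print(rr)
m=(P[:,2]>.009)&(P[:,2]<.016);print('base',cv2.minAreaRect((P[m,:2]*1000).astype(np.float32)))
m=(P[:,2]>.1);print(P[m].round(3)[::12].tolist())
m0=(abs(P[:,2])<.003);print('table',np.median(P[m0,2]))
```

```text
[ 0.55070128 -0.1779759   0.59097216  0.07741747] 33.86021050258745 [-0.2 -0.1  0.1  0.2 -0.  -0.3  0.2 -0.2 -0.1  0.5]
[ 0.54997107 -0.17610931  0.58616988  0.08474048] 33.58505999462608 [-0.4 -0.6 -0.2 -0.1 -0.2 -0.6 -0.1 -0.5 -0.2  0.2  0.3  0.1  0.4  0.7
  0.6  0.2  0.9 -0.1  0.6 -0.6]
plate z 0.0771346637915972
((542.5828857421875, -133.63641357421875), (126.8624267578125, 135.22496032714844), 32.52516555786133)
base ((557.540771484375, -169.78147888183594), (149.4174346923828, 100.81153106689453), 32.952518463134766)
[[0.36, 0.012, 1.008], [0.618, -0.138, 0.105], [0.615, -0.145, 0.108], [0.613, -0.147, 0.108], [0.611, -0.147, 0.108], [0.609, -0.143, 0.107], [0.607, -0.135, 0.108], [0.606, -0.125, 0.106], [0.605, -0.149, 0.106], [0.603, -0.139, 0.108], [0.601, -0.129, 0.107], [0.6, -0.152, 0.111], [0.598, -0.14, 0.11], [0.597, -0.13, 0.109], [0.598, -0.155, 0.101], [0.595, -0.148, 0.108], [0.591, -0.132, 0.108], [0.589, -0.136, 0.105], [0.36, 0.012, 1.008], [0.578, -0.157, 0.118], [0.578, -0.148, 0.101], [0.574, -0.155, 0.107], [0.574, -0.166, 0.101], [0.543, -0.206, 0.112], [0.543, -0.062, 0.101], [0.541, -0.066, 0.102], [0.538, -0.064, 0.105], [0.533, -0.201, 0.111], [0.531, -0.205, 0.11], [0.528, -0.21, 0.113], [0.36, 0.012, 1.008], [0.517, -0.173, 0.112], [0.515, -0.181, 0.113], [0.512, -0.169, 0.111], [0.509, -0.177, 0.112], [0.36, 0.012, 1.008]]
table 0.00043230315031239
```

Run:
```python
from h import *
c=read_camera('wrist'); print(c['hand_eye'].round(4).tolist(),c['vfov'],f(c),c['cx'],c['cy']); save(c,'w0.png')
```

```text
[[-0.0004, -0.95, -0.3123, 0.0811], [1.0, -0.0004, -0.0001, 0.0003], [-0.0, -0.3123, 0.95, -0.1428], [0.0, 0.0, 0.0, 1.0]] 65.70646984690485 297.3186396354542 254.94849847791068 198.79410111271255
```

View pics/w0.png

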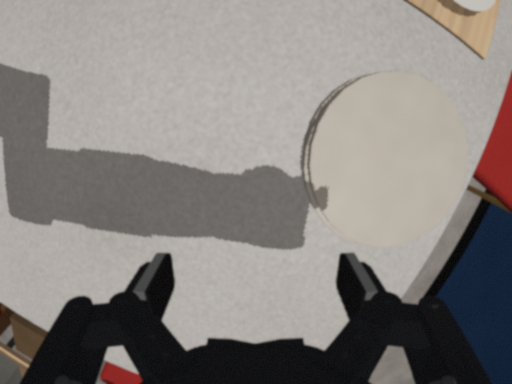

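>>> {"method": "send_rows", "body": {
  "deltas": [
    [[5,5.5,2,0,0,5],[10,11,2,0,0,10.7],[14,15,2,0,0,10.7],[18,19,2,0,0,10.7],[21,22.5,2,0,0,10.7],[24.5,26,2,0,0,10.7],[27.5,29.5,2,0,0,10.7],[30.5,33,2,0,0,10.7],[32.9,35.4,2,0,0,10.7],[32.9,35.4,2,0,0,10.7],[32.9,35.4,2,0,0,10.7],[32.9,35.4,2,0,0,10.7]]
  ]
}}

```text
clock: 1.65
tcp_pos: [0.5504, -0.1761, 0.251]
orientation: [0.0, 0.958, 0.288, -0.0]
wrist_force: [-0.6, -0.3, -0.0]
finger_gap: 0.0857
```

```bash
cat >> h.py <<'E'
def wcam():
    s=get_state(); c=read_camera('wrist')
    q=s['orientation']; T=np.eye(4);T[:3,:3]=Ro.from_quat([q[1],q[2],q[3],q[0]]).as_matrix();T[:3,3]=s['tcp_pos']
    c['Twc']=T@c['hand_eye']; return c,s
def wpix(c,X):
    Ti=np.linalg.inv(c['Twc']); p=np.asarray(X)@Ti[:3,:3].T+Ti[:3,3]
    rho=np.hypot(p[...,0],p[...,1]);th=np.arctan2(rho,p[...,2]);k=f(c)*th/rho
    return np.stack([c['cx']+k*p[...,0],c['cy']+k*p[...,1]],-1)
def wonz(c,u,v,h):
    a=np.array([u-c['cx'],v-c['cy']]);r=np.linalg.norm(a);th=r/f(c)
    d=np.r_[a/max(r,1e-9)*np.sin(th),np.cos(th)];d=c['Twc'][:3,:3]@d;o=c['Twc'][:3,3]
    return o+d*(h-o[2])/d[2]
def wdep(c,u,v):
    z=c['z_map'][int(round(v)),int(round(u))];a=np.array([u-c['cx'],v-c['cy']]);r=np.linalg.norm(a);th=r/f(c)
    p=np.r_[a/max(r,1e-9)*np.tan(th)*z,z];return c['Twc'][:3,:3]@p+c['Twc'][:3,3]
E
python3 - <<'E'
from h import *
c,s=wcam(); print(s['clock'],s['tcp_pos'],s['orientation'],s['joint_pos']); pickle.dump(c,open('w1.pkl','wb')); save(c,'w1.png',s=1.5)
for t in('magnifier','spring_nose','mag_pads','mag_posts'):
    print(t,[(d['conf'],np.round(d['box'],1).tolist()) for d in find_in(c,t)])
E
```

```text
1.65 [ 0.55038311 -0.17606459  0.25104772] [ 1.43844244e-05  9.57711002e-01  2.87731695e-01 -3.29526861e-04] [-4.48251386e-01  3.15117955e-01  9.67784996e-02  1.35292411e+00
 -4.65687738e-04  2.10962629e+00]
magnifier [(0.89, [254.2, 158.9, 78.4, 119.9])]
spring_nose [(0.58, [254.2, 147.2, 13.9, 25.6])]
mag_pads [(0.93, [255.2, 159.7, 76.3, 119.2])]
mag_posts [(0.61, [256.1, 159.8, 79.5, 123.1])]
```

View pics/w1.png

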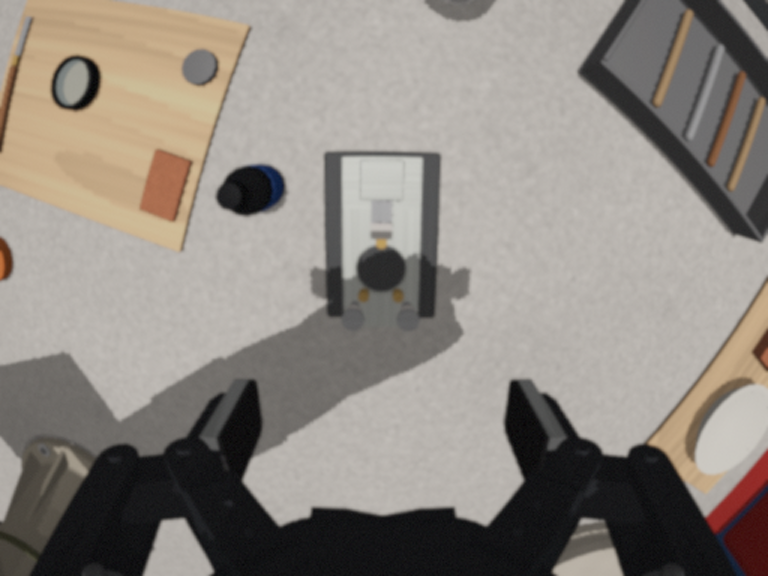

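Run:
```python
from h import *
c=pickle.load(open('w1.pkl','rb')); save(c,'w1c.png',(205,95,305,220),4.8)
hsv=cv2.cvtColor(c['img'],cv2.COLOR_RGB2HSV)
m=((hsv[...,0]>8)&(hsv[...,0]<30)&(hsv[...,1]>90)).astype(np.uint8);m[:,:220]=0;m[:,290:]=0;m[:140]=0;m[220:]=0
n,l,st,ce=cv2.connectedComponentsWithStats(m);print(st,ce)
```

```text
[[     0      0    512    384 196496]
 [   251    160      6      6     33]
 [   239    193      6      8     39]
 [   262    193      6      8     40]] [[255.50113997 191.50286011]
 [253.72727273 162.54545455]
 [241.8974359  196.46153846]
 [264.625      196.5       ]]
```

View pics/w1c.png

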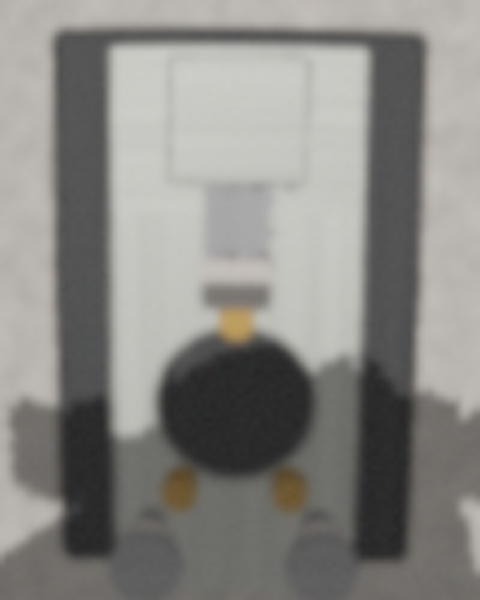

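Run:
```python
from h import *
from scipy.optimize import least_squares
c=pickle.load(open('w1.pkl','rb'));k=np.radians(35)
loc=np.array([[-22*np.cos(k),22*np.sin(k),0],[-22*np.cos(k),-22*np.sin(k),0],[-34*np.cos(k),34*np.sin(k),24],[-34*np.cos(k),-34*np.sin(k),24]])/1000
cr=lambda a:(np.array(a)+.5)/4.8-.5+[205,95]
hp=cr([(146,566),(323,564)]); pads=np.array([[241.9,196.4],[264.6,196.4]])
hole=cr([(236,403)])[0]
def W(p,L):
    x,y,a,h=p;R=Ro.from_euler('z',a).as_matrix();return L@R.T+[x,y,h]
obs=np.r_[pads,hp]
for fix in(None,.085,.087,.089):
    fn=lambda p:(wpix(c,W(np.r_[p[:3],p[3] if fix is None else fix],loc))-obs).ravel()
    q=least_squares(fn,[.55,-.177,.58,.087]).x; print(fix,q,np.degrees(q[2]),fn(q).round(2))
    h=q[3] if fix is None else fix
    print(' hole',wonz(c,*hole,h-.01), 'nosepad x,y from pixel',wonz(c,253.7,163,h),'pred',W(np.r_[q[:3],h],np.array([.022,0,0])))
for u,v in((240,212),(230,170),(278,170),(236,212),(272,212)): print((u,v),wdep(c,u,v).round(4))
# plate/base height map
for n,(a,b) in{'plate':((228,238),(130,180)),'plateR':((271,279),(130,180)),'base':((219,225),(110,170)),'table':((190,210),(120,160))}.items():
    P=np.array([wdep(c,u,v) for u in range(*a) for v in range(*b)]);print(n,np.median(P[:,2]))
P=np.array([wdep(c,u,v) for u in(234,235,236) for v in(211,212,213)]);print('head',P[:,2].round(4))
P=np.array([wdep(c,u,v) for u in(271,272,273) for v in(211,212,213)]);print('head',P[:,2].round(4))
```

```text
None [ 0.5474826  -0.17605954  0.59438561  0.07724389] 34.05578690991146 [ 0.17  0.16  0.03 -0.08 -0.17 -0.05 -0.03 -0.01]
 hole [ 0.54787098 -0.17658579  0.06724389] nosepad x,y from pixel [ 0.5645448  -0.16556193  0.07724389] pred [ 0.56570944 -0.16373954  0.07724389]
0.085 [ 0.549776   -0.17459542  0.59451651  0.087     ] 34.06328691389098 [-0.11 -0.04  0.32 -0.29 -0.66  0.16  0.47  0.19]
 hole [ 0.54954364 -0.17552087  0.075     ] nosepad x,y from pixel [ 0.56586171 -0.1647335   0.085     ] pred [ 0.56800123 -0.16227304  0.085     ]
0.087 [ 0.55036737 -0.17421784  0.59455205  0.087     ] 34.06532295074776 [-0.19 -0.1   0.39 -0.35 -0.8   0.22  0.6   0.24]
 hole [ 0.54997495 -0.17524626  0.077     ] nosepad x,y from pixel [ 0.5662013  -0.16451988  0.087     ] pred [ 0.56859216 -0.16189481  0.087     ]
0.089 [ 0.5509587  -0.17384018  0.59459056  0.087     ] 34.06752959897396 [-0.27 -0.15  0.47 -0.4  -0.93  0.28  0.74  0.3 ]
 hole [ 0.55040627 -0.17497166  0.079     ] nosepad x,y from pixel [ 0.56654088 -0.16430626  0.089     ] pred [ 0.56918302 -0.16151645  0.089     ]
(240, 212) [ 0.5198 -0.1784  0.1096]
(230, 170) [ 0.5433 -0.1483  0.0747]
(278, 170) [ 0.5727 -0.192   0.077 ]
(236, 212) [ 0.5176 -0.1749  0.1097]
(272, 212) [ 0.5382 -0.2054  0.1109]
plate 0.07677804376340833
plateR 0.07683063157546668
base 0.012247522347214018
table 8.413084264616288e-05
head [0.1104 0.1115 0.1104 0.1109 0.111  0.1107 0.1099 0.1097 0.1108]
head [0.1097 0.111  0.1115 0.1111 0.1109 0.1108 0.1115 0.1108 0.1108]
```

>>> {"method": "send_rows", "body": {
  "deltas": [
    [[-0.2,4.5,0,0,0,8],[-0.4,9,0,0,0,16],[-0.6,13.5,0,0,0,24],[-0.8,18,-1,0,0,32],[-1.0,22.5,-2,0,0,40],[-1.2,27,-3,0,0,48],[-1.5,31,-4,0,0,56],[-1.7,34.7,-5,0,0,56.6],[-1.7,34.7,-5,0,0,56.6],[-1.7,34.7,-5,0,0,56.6],[-1.7,34.7,-5,0,0,56.6]]
  ]
}}

```text
clock: 3.0
tcp_pos: [0.5335, 0.1689, 0.2018]
orientation: [0.0, 0.708, 0.706, 0.0]
wrist_force: [-0.6, 0.8, -0.5]
finger_gap: 0.0853
```

Run:
```python
from h import *
c,s=wcam(); print(s['clock'],s['tcp_pos'],s['orientation']); pickle.dump(c,open('w2.pkl','wb')); save(c,'w2.png',s=1.5)
for d in silhouettes(c,'lens_center'):
    print(d['conf'],np.round(d['box'],1)); b=d['box']
    cn,_=cv2.findContours(d['mask'].astype(np.uint8),cv2.RETR_EXTERNAL,cv2.CHAIN_APPROX_NONE); cn=max(cn,key=cv2.contourArea)
    if len(cn)>5:
        e=cv2.fitEllipse(cn); print(e, wonz(c,*e[0],.026),wonz(c,*e[0],.021))
        # rectify contour to z=.026 plane
        P=np.array([wonz(c,*q[0],.026)[:2] for q in cn]).astype(np.float32)*1000; print(cv2.minEnclosingCircle(P),cv2.fitEllipse(P))
```

```text
3.0 [0.533543   0.16887486 0.20176575] [3.71847702e-04 7.08250298e-01 7.05961299e-01 1.48215785e-04]
0.92 [ 75.8 145.5  37.1  44.4]
((72.09957885742188, 144.4164276123047), (39.205848693847656, 44.093780517578125), 12.227775573730469) [0.31049322 0.2154279  0.026     ] [0.30697578 0.21489744 0.021     ]
((309.0071716308594, 215.0856170654297), 32.43838882446289) ((308.9962463378906, 215.16162109375), (53.92942810058594, 63.845985412597656), 104.27142333984375)
0.79 [425.1 167.3  41.1  40.2]
((425.723876953125, 166.87176513671875), (40.09397888183594, 42.907066345214844), 3.300541877746582) [0.74435354 0.18477964 0.026     ] [0.74764715 0.18376804 0.021     ]
((745.353515625, 183.9315185546875), 31.931249618530273) ((745.747314453125, 184.3611602783203), (53.42738342285156, 62.88016128540039), 74.91390228271484)
0.69 [254.6 172.4  47.   46.9]
((254.82188415527344, 172.04920959472656), (46.79902648925781, 47.78303527832031), 170.15000915527344) [0.53443847 0.17525837 0.026     ] [0.53443669 0.1740973  0.021     ]
((533.9322509765625, 175.010986328125), 27.82366180419922) ((534.4410400390625, 174.75367736816406), (51.5684814453125, 54.0248908996582), 3.4124977588653564)
```

View pics/w2.png

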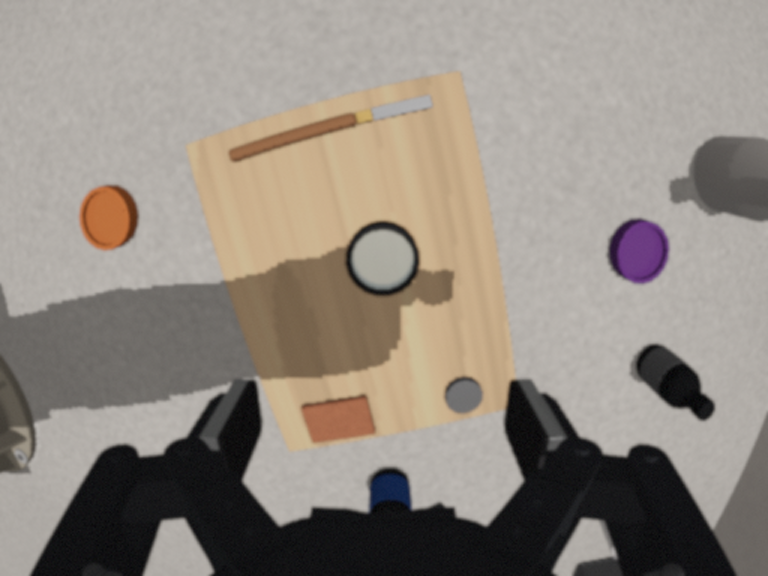

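The wrist view shows the black lens at (255,172), i.e. about (0.534, 0.1745). The finger paths on its near and far sides are clear. Descending around it now.

>>> {"method": "send_rows", "body": {
  "deltas": [
    [[0,0.6,-4,0,0,0],[0,0.6,-8,0,0,0],[0,0.6,-11,0,0,0],[0,0.6,-14,0,0,0],[0,0.6,-16,0,0,0],[0,0.6,-17.5,0,0,0],[0,0.6,-18.5,0,0,0],[0,0.6,-19.0,0,0,0],[0,0.6,-19.0,0,0,0],[0,0.6,-19.0,0,0,0]]
  ]
}}

```text
clock: 4.1
tcp_pos: [0.5339, 0.1761, 0.0121]
orientation: [0.0, 0.708, 0.706, 0.001]
wrist_force: [1.0, -0.1, 0.0]
finger_gap: 0.085
```

Run:
```python
from h import *
c,s=wcam(); print(s['clock'],s['tcp_pos'],s['wrist_force']); save(c,'w3.png')
```

```text
4.1 [0.53389326 0.17608015 0.01211049] [ 1.04742052 -0.07489777  0.01535817]
```

View pics/w3.png

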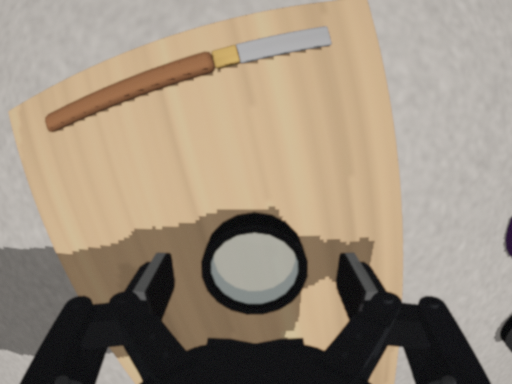

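Run:
```python
from h import *
c,s=wcam(); 
d=silhouettes(c,'lens_center')
for e in d: print(e['conf'],np.round(e['box'],1))
cn,_=cv2.findContours(d[0]['mask'].astype(np.uint8),cv2.RETR_EXTERNAL,cv2.CHAIN_APPROX_NONE); cn=max(cn,key=cv2.contourArea)
P=np.array([wonz(c,*q[0],.026)[:2] for q in cn]).astype(np.float32)*1000
print(P.min(0),P.max(0),cv2.fitEllipse(P),s['tcp_pos'])
t=np.linspace(0,2*np.pi,80)
im=c['img'][:,:,::-1].copy()
for y,col in((.1745,(0,0,255)),(.172,(0,255,0))):
  X=np.stack([.534+.028*np.cos(t),y+.028*np.sin(t),np.full(80,.026)],-1)
  for p in wpix(c,X): cv2.circle(im,tuple(int(round(v)) for v in p),0,col,-1)
cv2.imwrite('pics/w3o.png',cv2.resize(im[190:330,180:330],None,fx=4,fy=4))
```

```text
0.77 [252.5 265.1 105.7 101.8]
0.54 [508.6 238.    5.1  30.4]
[506.80316 147.33003] [561.3784  207.09457] ((534.3297729492188, 176.64779663085938), (53.94739532470703, 60.37295150756836), 0.9365568161010742) [0.53401348 0.17618929 0.01227541]
```

View pics/w3o.png

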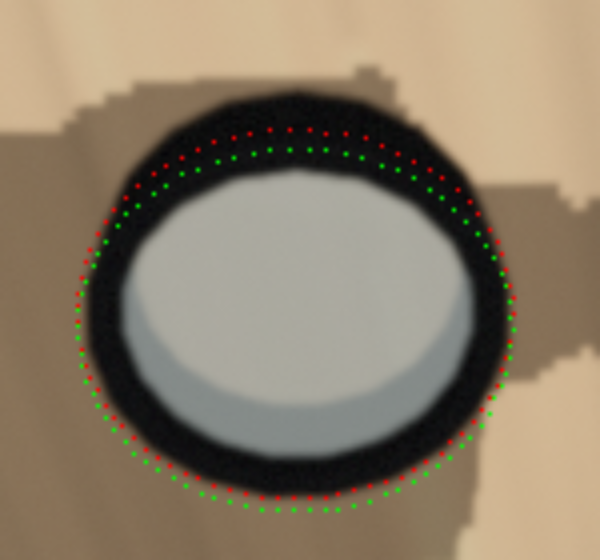

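>>> {"method": "send_rows", "body": {
  "deltas": [
    [[0,-0.1,-0.1,0,0,0],[0,-0.1,-0.1,0,0,0],[0,-0.1,-0.1,0,0,0],[0,-0.1,-0.1,0,0,0],[0,-0.1,-0.1,0,0,0],[0,-0.1,-0.1,0,0,0],[0,-0.1,-0.1,0,0,0],[0,-0.1,-0.1,0,0,0]]
  ],
  "jaw": -0.2,
  "force": 40
}}

```text
clock: 5.05
tcp_pos: [0.5332, 0.1752, 0.0105]
orientation: [0.0, 0.708, 0.707, 0.0]
wrist_force: [-0.5, -0.1, 2.1]
finger_gap: 0.0542
```

Run:
```python
from h import *
c,s=wcam(); print(s['clock'],s['tcp_pos'],s['wrist_force'],s['finger_gap']); save(c,'w4.png',s=1.5)
```

```text
5.05 [0.53321992 0.17520487 0.01045137] [-0.50367247 -0.13156793  2.05399621] 0.05415185392231962
```

View pics/w4.png

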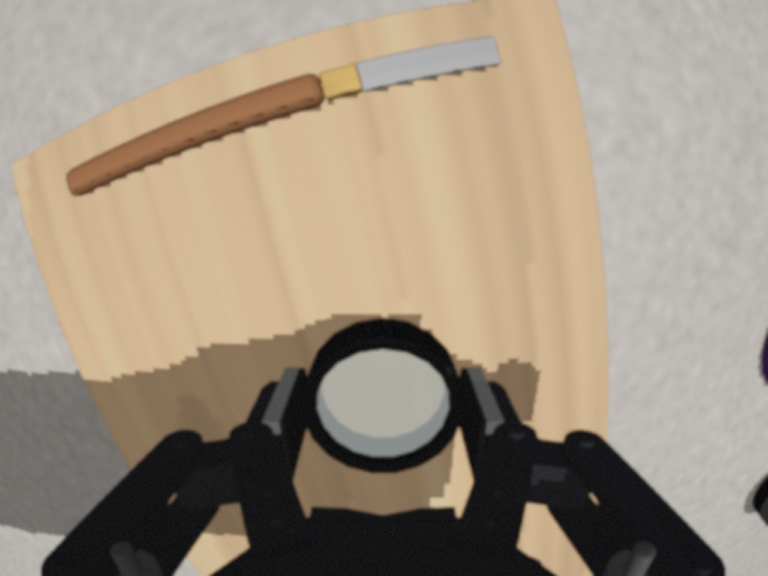

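>>> {"method": "send_rows", "body": {
  "deltas": [
    [[0,0,0.5,0,0,0],[0,0,1.5,0,0,0],[0,0,3.5,0,0,0],[0,0,6,0,0,0],[0,0,9,0,0,0],[0,0,12,0,0,0],[0,0,15,0,0,0],[0,0,15,0,0,0],[0,0,15,0,0,0]]
  ]
}}

```text
clock: 6.0
tcp_pos: [0.5335, 0.1752, 0.1609]
orientation: [0.0, 0.708, 0.707, 0.001]
wrist_force: [-0.1, 0.6, -3.5]
finger_gap: 0.0543
```

Run:
```python
from h import *
c,s=wcam(); print(s['clock'],s['tcp_pos'],s['orientation'],s['wrist_force'],s['ft_torque'],s['finger_gap']); pickle.dump(c,open('w5.pkl','wb'));save(c,'w5.png',(150,170,360,330),3.5)
c=read_camera('side');save(c,'s5.png',(130,60,330,210),4);pickle.dump(c,open('s5.pkl','wb'))
```

```text
6.0 [0.5334518  0.17522034 0.16085556] [4.57205932e-04 7.07611208e-01 7.06601573e-01 6.21245882e-04] [-0.06936084  0.59921304 -3.49907904] [ 0.0138986   0.01434181 -0.008448  ] 0.05429057612638784
```

View pics/w5.png

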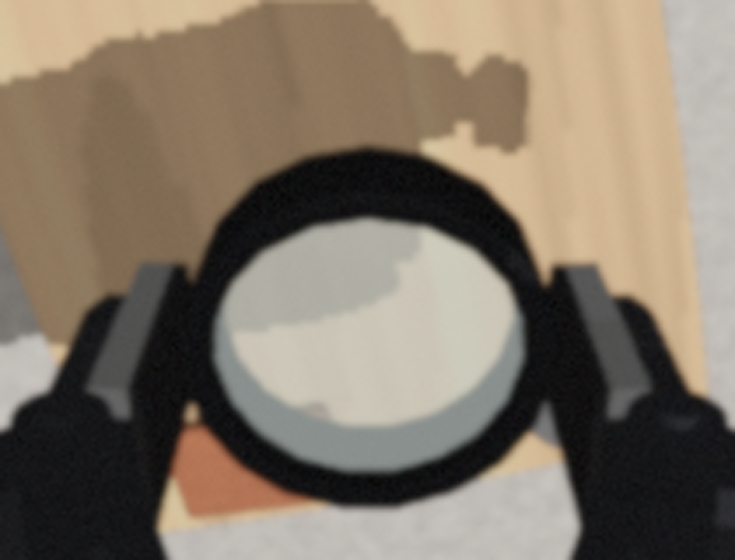

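View pics/s5.png

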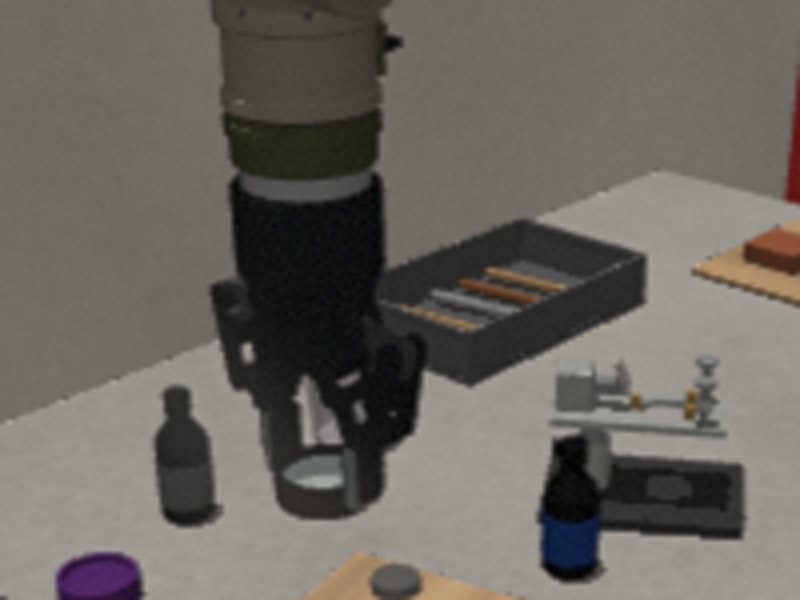

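Run:
```python
from h import *
c=pickle.load(open('w5.pkl','rb')); g=cv2.cvtColor(c['img'],cv2.COLOR_RGB2GRAY)
T=np.array([0.5334518,0.17522034,0.16085556])
pts=[]
for v in range(205,325):
    for u in range(200,312):
        p=wdep(c,u,v)-T; 
        if g[v,u]<60 and .01<p[2]<.022: pts.append(np.r_[p,u,v])
P=np.array(pts);print(len(P))
h,b=np.histogram(P[:,2],20);print(h,b.round(4))
Q=P[(np.hypot(P[:,0],P[:,1]+.0)<.030)&(np.hypot(P[:,0],P[:,1])>.022)]
for _ in range(6):
    A=np.c_[Q[:,:2],np.ones(len(Q))];k=np.linalg.lstsq(A,Q[:,2],rcond=None)[0];r=Q[:,2]-A@k;Q=Q[abs(r)<max(.001,1.5*r.std())]
print(len(Q),k,r.std())
h=k[2]
print('rim XY extents',Q[:,:2].min(0),Q[:,:2].max(0))
# glass interior ellipse -> inner rim circle centre at top plane
cx=[(370+.5)/3.5+150-.5,(345)/3.5+170]
# bottom & sides outer
for lab,(a,b) in {'bottom out':(372,505),'bottom in':(370,472),'in L':(213,345),'in R':(526,345)}.items():
    print(lab,(wonz(c,a/3.5+149.6,b/3.5+169.6,T[2]+.0155)-T).round(4))
```

```text
3032
[ 57  59  67  91 116 117 187 318 699 772 385  57  18  18  25   7  10  11
  10   8] [0.01   0.0106 0.0112 0.0118 0.0124 0.013  0.0136 0.0142 0.0148 0.0154
 0.016  0.0166 0.0172 0.0178 0.0184 0.019  0.0196 0.0202 0.0208 0.0214
 0.022 ]
1989 [-7.98036656e-04 -1.75366777e-05  1.54462205e-02] 0.0004780721456204122
rim XY extents [-0.02665938 -0.02772202] [0.02829085 0.02689149]
bottom out [ 0.0013 -0.028   0.0155]
bottom in [ 0.001  -0.0212  0.0155]
in L [-0.0215  0.0018  0.0155]
in R [0.0234 0.0017 0.0155]
```

Lens held flat (tilt under 1 mrad), its bottom 2.5 mm below the TCP and centred within 1 mm. I'll carry it to 6.5 mm on the +x side of home, above the seat.

>>> {"method": "send_rows", "body": {
  "deltas": [
    [[0.1,-2,1,0,0,-2],[0.3,-5,2,0,0,-7],[0.5,-9,2,0,0,-14],[0.8,-13,2,0,0,-22],[1.0,-17,2,0,0,-29],[1.3,-21,2,0,0,-36],[1.5,-25,2,0,0,-43],[1.8,-29,2,0,0,-50],[2.0,-32.5,1.5,0,0,-55],[2.2,-34.7,0.5,0,0,-56.4],[2.2,-34.7,0,0,0,-56.4],[2.2,-34.7,0,0,0,-56.4]]
  ]
}}

```text
clock: 7.3
tcp_pos: [0.5534, -0.1714, 0.1575]
orientation: [-0.002, 0.958, 0.288, -0.002]
wrist_force: [0.0, 1.0, -3.8]
finger_gap: 0.054
```

Run:
```python
from h import *
c,s=wcam(); print(s['clock'],s['tcp_pos'],s['orientation'],s['wrist_force'],s['finger_gap']); pickle.dump(c,open('w6.pkl','wb'));save(c,'w6.png',s=1.5)
c=read_camera('top');save(c,'t6.png',(280,110,400,220),6)
c=read_camera('side');save(c,'s6.png',(230,80,350,210),5);pickle.dump(c,open('s6.pkl','wb'))
```

```text
7.3 [ 0.55337545 -0.17140818  0.15753526] [-0.00195492  0.95765471  0.28790614 -0.00191833] [ 0.01027578  0.96921818 -3.84834436] 0.05400065088253439
```

View pics/w6.png

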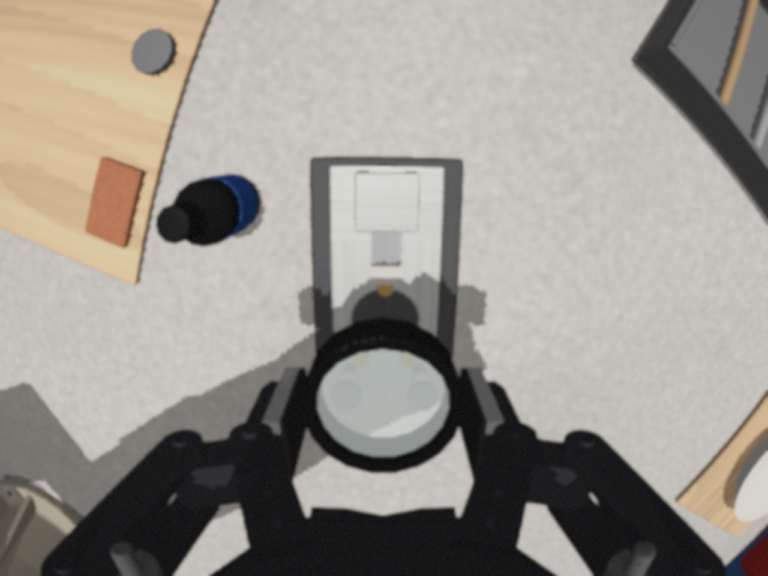

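View pics/s6.png

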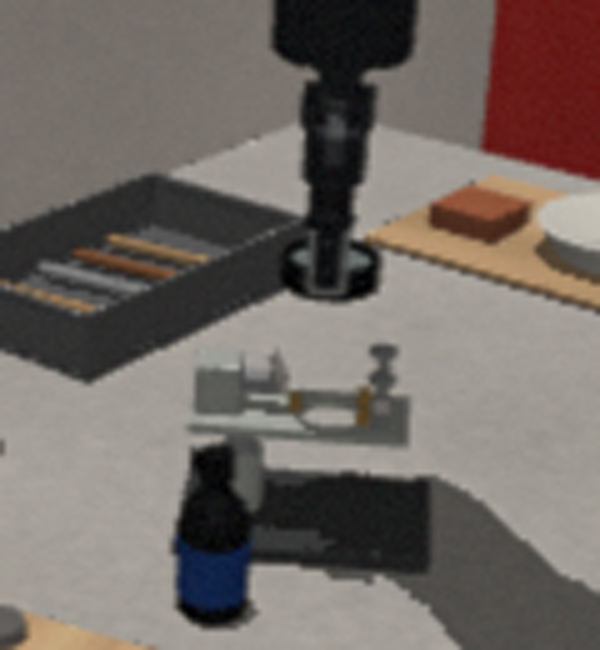

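>>> {"method": "send_rows", "body": {
  "deltas": [
    [[0,0,0,0,0,0],[0,0,-0.5,0,0,0],[0,0,-1.0,0,0,0],[0,0,-1.5,0,0,0],[0,0,-1.5,0,0,0],[0,0,-1.5,0,0,0],[0,0,-1.5,0,0,0]]
  ]
}}

```text
clock: 8.15
tcp_pos: [0.5553, -0.1719, 0.1454]
orientation: [0.0, 0.958, 0.288, 0.0]
wrist_force: [0.6, -0.1, -3.9]
finger_gap: 0.0542
```

Run:
```python
from h import *
c,s=wcam(); print(s['clock'],s['tcp_pos'],s['orientation'],s['wrist_force'],s['finger_gap'])
save(c,'w7.png',(190,90,320,330),2.4)
c=read_camera('side');save(c,'s7.png',(250,100,340,190),7)
T=s['tcp_pos'];ctr=np.array([.55,-.1753]);a=np.radians(33.5);e=np.array([np.cos(a),np.sin(a)]);d=T[:2]-ctr
print('tool in mag',d@e,d@[-e[1],e[0]])
s=get_state();print(s['tcp_pos'],s['orientation'])
q=s['orientation'];R=Ro.from_quat([q[1],q[2],q[3],q[0]]).as_matrix();print('tool z',R[:,2],'y yaw',np.degrees(np.arctan2(R[1,1],R[0,1])))
```

```text
8.15 [ 0.5552599  -0.17191312  0.14544718] [1.42436192e-04 9.57533318e-01 2.88322592e-01 8.89437311e-05] [ 0.58612486 -0.14670217 -3.89305414] 0.05417632450484952
tool in mag 0.006255501870876612 -7.886755231770899e-05
[ 0.5553292  -0.17193494  0.14554165] [1.95468141e-04 9.57530998e-01 2.88330219e-01 1.85660872e-04]
tool z [ 4.68270823e-04 -2.67270329e-04 -9.99999855e-01] y yaw -56.483972013060686
```

View pics/s7.png

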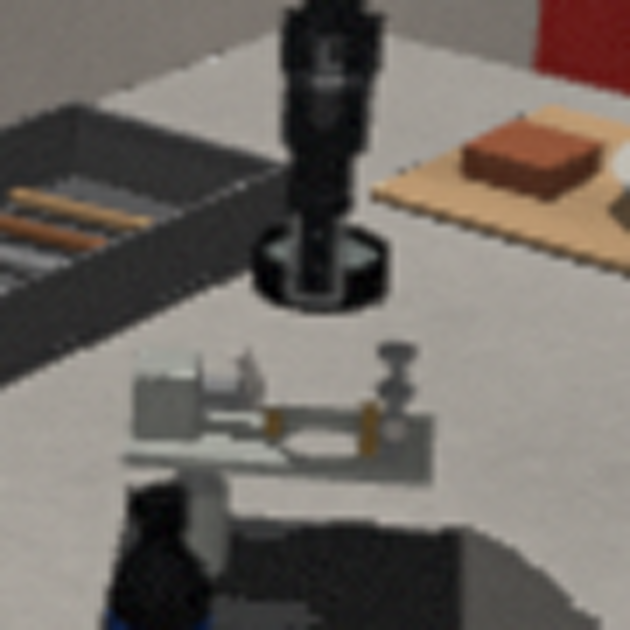

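View pics/w7.png

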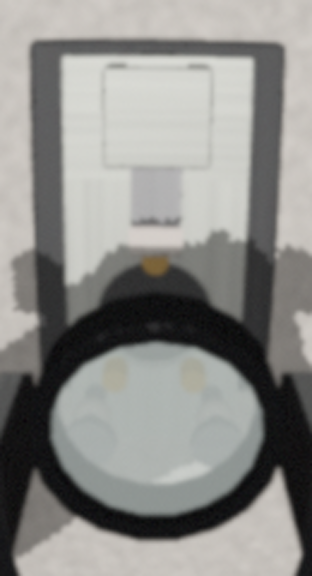

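>>> {"method": "send_rows", "body": {
  "deltas": [
    [[0,0,-1,0,0,0],[0,0,-2,0,0,0],[0,0,-2.7,0,0,0],[0,0,-3.0,0,0,0],[0,0,-3.0,0,0,0],[0,0,-3.0,0,0,0]]
  ]
}}

```text
clock: 8.85
tcp_pos: [0.5552, -0.1718, 0.1153]
orientation: [0.0, 0.958, 0.288, 0.0]
wrist_force: [-0.1, -0.2, -2.8]
finger_gap: 0.0545
```

```bash
cat > st.py <<'E'
from h import *
s=get_state(); T=s['tcp_pos'];a=np.radians(33.5);e=np.array([np.cos(a),np.sin(a)]);d=T[:2]-[.55,-.1753]
F=s['wrist_force'];print(s['clock'],'mag x,y mm',(d@e*1000).round(2),(d@[-e[1],e[0]]*1000).round(2),'z',T[2].round(4),'F magx,y,z',(F[:2]@e).round(2),(F[:2]@[-e[1],e[0]]).round(2),F[2].round(2),s['finger_gap'].round(4),'M',s['ft_torque'].round(2))
E
cat > lk.py <<'E'
import sys
from h import *
exec(open('st.py').read())
c=read_camera('side');save(c,sys.argv[1],(260,110,330,190),7);pickle.dump(c,open('last.pkl','wb'))
E
python3 lk.py s8.png
```

```text
Traceback (most recent call last):
  File "lk.py", line 3, in <module>
    exec(open('st.py').read())
    ~~~~^^^^^^^^^^^^^^^^^^^^^^
AttributeError: 'float' object has no attribute 'round'
```

```bash
sed -i "s/s\['finger_gap'\].round(4)/round(s['finger_gap'],4)/" st.py; python3 lk.py s8.png
```

```text
8.85 mag x,y mm 6.26 0.0 z 0.1153 F magx,y,z -0.2 -0.16 -2.78 0.0545 M [ 0.02 -0.   -0.03]
```

View pics/s8.png

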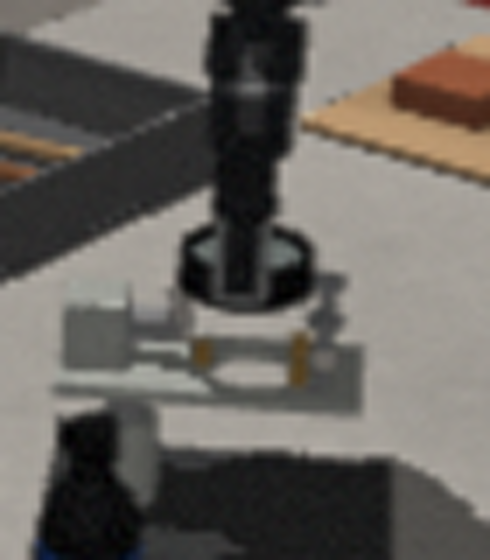

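The lens is now just above the heads, between the nose and the posts. Going down in small steps.

>>> {"method": "send_rows", "body": {
  "deltas": [
    [[0,0,-0.2,0,0,0],[0,0,-0.4,0,0,0],[0,0,-0.6,0,0,0],[0,0,-0.6,0,0,0]]
  ]
}}

```text
clock: 9.3
tcp_pos: [0.5545, -0.1719, 0.109]
orientation: [-0.0, 0.958, 0.288, -0.001]
wrist_force: [-2.2, -1.1, -1.7]
finger_gap: 0.0542
```

```bash
python3 st.py
```

```text
9.3 mag x,y mm 5.65 0.3 z 0.109 F magx,y,z -2.49 0.28 -1.65 0.0542 M [-0.3   0.51  0.04]
```

>>> {"method": "send_rows", "body": {
  "deltas": [
    [[0.05,0.03,-0.2,0,0,0],[0.05,0.03,-0.4,0,0,0],[0.05,0.03,-0.6,0,0,0],[0.05,0.03,-0.7,0,0,0],[0.05,0.03,-0.7,0,0,0]]
  ]
}}

```text
clock: 9.8
tcp_pos: [0.5554, -0.1715, 0.102]
orientation: [-0.0, 0.958, 0.288, -0.0]
wrist_force: [-3.9, -1.4, -1.6]
finger_gap: 0.0539
```

```bash
python3 lk.py s9.png
```

```text
9.8 mag x,y mm 6.59 0.24 z 0.102 F magx,y,z -4.07 1.01 -1.63 0.0539 M [-0.37  0.65 -0.01]
```

View pics/s9.png

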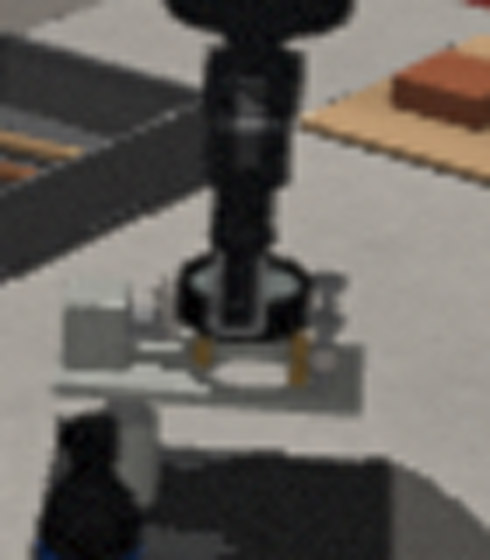

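>>> {"method": "send_rows", "body": {
  "deltas": [
    [[0,0,-0.2,0,0,0],[0,0,-0.4,0,0,0],[0,0,-0.6,0,0,0],[0,0,-0.8,0,0,0],[0,0,-0.8,0,0,0]]
  ]
}}

```text
clock: 10.35
tcp_pos: [0.555, -0.1713, 0.0935]
orientation: [-0.0, 0.958, 0.288, -0.001]
wrist_force: [-3.8, -2.0, -2.8]
finger_gap: 0.0544
```

```bash
python3 st.py
```

```text
10.35 mag x,y mm 6.39 0.58 z 0.0935 F magx,y,z -4.24 0.42 -2.83 0.0544 M [-0.48  0.76 -0.02]
```

>>> {"method": "send_rows", "body": {
  "deltas": [
    [[0,0,-0.1,0,0,0],[0,0,-0.2,0,0,0],[0,0,-0.2,0,0,0],[0,0,-0.2,0,0,0]]
  ]
}}

```text
clock: 10.75
tcp_pos: [0.5556, -0.1715, 0.0922]
orientation: [-0.0, 0.958, 0.288, -0.0]
wrist_force: [-4.3, -3.0, -2.6]
finger_gap: 0.0541
```

```bash
python3 st.py
```

```text
10.75 mag x,y mm 6.73 0.1 z 0.0922 F magx,y,z -5.2 -0.14 -2.64 0.0541 M [-0.47  0.75  0.04]
```

>>> {"method": "send_rows", "body": {
  "deltas": [
    [[0,0,-0.1,0,0,0],[0,0,-0.1,0,0,0],[0,0,-0.1,0,0,0]]
  ]
}}

```text
clock: 11.05
tcp_pos: [0.5557, -0.1715, 0.0913]
orientation: [0.0, 0.958, 0.288, 0.0]
wrist_force: [-3.6, -2.2, -3.6]
finger_gap: 0.0542
```

```bash
python3 st.py
```

```text
11.05 mag x,y mm 6.82 0.02 z 0.0913 F magx,y,z -4.19 0.17 -3.62 0.0542 M [-0.54  0.74 -0.01]
```

>>> {"method": "send_rows", "body": {
  "deltas": [
    [[0,0,-0.1,0,0,0],[0,0,-0.1,0,0,0],[0,0,-0.1,0,0,0]]
  ]
}}

```text
clock: 11.35
tcp_pos: [0.5556, -0.1715, 0.0903]
orientation: [0.0, 0.958, 0.288, -0.0]
wrist_force: [-3.4, -2.9, -2.3]
finger_gap: 0.0541
```

```bash
python3 st.py
```

```text
11.35 mag x,y mm 6.79 0.04 z 0.0903 F magx,y,z -4.42 -0.56 -2.29 0.0541 M [-0.48  0.69 -0.05]
```

>>> {"method": "send_rows", "body": {
  "deltas": [
    [[0,0,-0.1,0,0,0],[0,0,-0.1,0,0,0],[0,0,-0.1,0,0,0]]
  ]
}}

```text
clock: 11.65
tcp_pos: [0.5557, -0.1715, 0.0894]
orientation: [0.0, 0.958, 0.288, 0.0]
wrist_force: [-3.3, -2.0, -2.6]
finger_gap: 0.0542
```

```bash
python3 lk.py s10.png
```

```text
11.65 mag x,y mm 6.8 0.02 z 0.0894 F magx,y,z -3.88 0.16 -2.6 0.0542 M [-0.48  0.72  0.05]
```

View pics/s10.png

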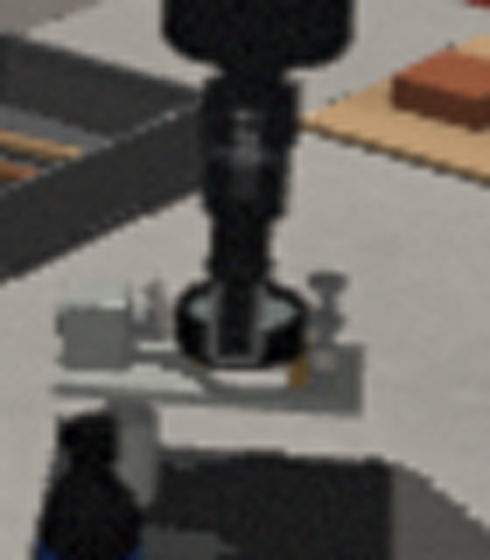

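Nearly on the pads, with no contact yet. Continuing in half-millimetre steps.

>>> {"method": "send_rows", "body": {
  "deltas": [
    [[0,0,-0.05,0,0,0],[0,0,-0.05,0,0,0],[0,0,-0.05,0,0,0]]
  ]
}}

```text
clock: 12.0
tcp_pos: [0.5559, -0.1716, 0.0892]
orientation: [0.0, 0.958, 0.288, 0.0]
wrist_force: [-3.0, -3.1, 0.2]
finger_gap: 0.0541
```

```bash
python3 st.py
```

```text
12.0 mag x,y mm 6.96 -0.17 z 0.0892 F magx,y,z -4.24 -0.91 0.23 0.0541 M [-0.45  0.77 -0.01]
```

>>> {"method": "send_rows", "body": {
  "deltas": [
    [[0,0,-0.05,0,0,0],[0,0,-0.05,0,0,0],[0,0,-0.05,0,0,0]]
  ]
}}

```text
clock: 12.3
tcp_pos: [0.5562, -0.1717, 0.0891]
orientation: [0.001, 0.958, 0.288, 0.001]
wrist_force: [-4.6, -2.0, 5.7]
finger_gap: 0.0543
```

```bash
python3 st.py
```

```text
12.3 mag x,y mm 7.13 -0.44 z 0.0891 F magx,y,z -4.92 0.86 5.71 0.0543 M [-0.41  0.85  0.01]
```

>>> {"method": "send_rows", "body": {
  "deltas": [
    [[0,0,-0.05,0,0,0],[0,0,-0.05,0,0,0],[0,0,-0.05,0,0,0]]
  ]
}}

```text
clock: 12.6
tcp_pos: [0.5564, -0.1719, 0.0891]
orientation: [0.001, 0.958, 0.288, 0.001]
wrist_force: [-3.8, -1.7, 7.2]
finger_gap: 0.054
```

```bash
python3 st.py
```

```text
12.6 mag x,y mm 7.26 -0.72 z 0.0891 F magx,y,z -4.15 0.67 7.2 0.054 M [-0.31  0.97 -0.  ]
```

Pads felt: contact at TCP z 0.0891, so the pad tops are about 86.6 mm up. I'll ease the pressure and slide towards -x.

>>> {"method": "send_rows", "body": {
  "deltas": [
    [[0,0,0.06,0,0,0],[-0.08,-0.06,0.06,0,0,0],[-0.17,-0.11,0.06,0,0,0],[-0.25,-0.17,0.06,0,0,0],[-0.33,-0.22,0.06,0,0,0],[-0.33,-0.22,0.06,0,0,0],[-0.33,-0.22,0.06,0,0,0]]
  ]
}}

```text
clock: 13.3
tcp_pos: [0.5532, -0.1739, 0.0891]
orientation: [0.001, 0.958, 0.288, 0.001]
wrist_force: [-2.4, -2.2, 6.6]
finger_gap: 0.0544
```

```bash
python3 lk.py s11.png
```

```text
13.3 mag x,y mm 3.41 -0.63 z 0.0891 F magx,y,z -3.2 -0.48 6.61 0.0544 M [-0.31  0.56  0.03]
```

View pics/s11.png

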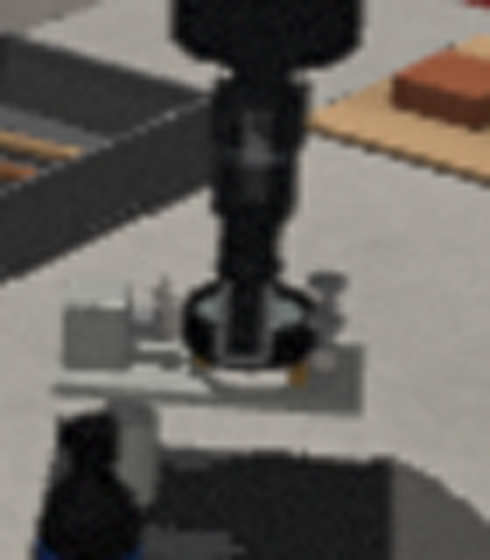

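>>> {"method": "send_rows", "body": {
  "deltas": [
    [[-0.02,0.02,0.06,0,0,0],[-0.08,-0.02,0.06,0,0,0],[-0.15,-0.07,0.06,0,0,0],[-0.22,-0.11,0.06,0,0,0],[-0.22,-0.11,0.06,0,0,0],[-0.22,-0.11,0.06,0,0,0]]
  ]
}}

```text
clock: 13.95
tcp_pos: [0.5503, -0.1749, 0.0891]
orientation: [0.0, 0.958, 0.288, 0.0]
wrist_force: [-2.7, -2.3, 4.2]
finger_gap: 0.0542
```

```bash
python3 st.py
```

```text
13.95 mag x,y mm 0.45 0.21 z 0.0891 F magx,y,z -3.54 -0.46 4.19 0.0542 M [-0.35  0.4  -0.02]
```

>>> {"method": "send_rows", "body": {
  "deltas": [
    [[-0.04,-0.03,0.05,0,0,0],[-0.04,-0.03,0.05,0,0,0],[-0.04,-0.03,0.05,0,0,0]]
  ]
}}

```text
clock: 14.25
tcp_pos: [0.5495, -0.1748, 0.0892]
orientation: [-0.0, 0.958, 0.288, -0.0]
wrist_force: [-2.1, -1.7, 0.8]
finger_gap: 0.0541
```

```bash
python3 st.py
```

```text
14.25 mag x,y mm -0.15 0.64 z 0.0892 F magx,y,z -2.69 -0.31 0.8 0.0541 M [-0.15  0.34  0.03]
```

>>> {"method": "send_rows", "body": {
  "deltas": [
    [[-0.04,-0.03,0,0,0,0],[-0.04,-0.03,0,0,0,0],[-0.04,-0.03,0,0,0,0]]
  ]
}}

```text
clock: 14.55
tcp_pos: [0.5494, -0.175, 0.0892]
orientation: [-0.0, 0.957, 0.289, 0.0]
wrist_force: [0.0, 0.8, -1.6]
finger_gap: 0.0543
```

```bash
python3 lk.py s12.png
```

```text
14.55 mag x,y mm -0.31 0.6 z 0.0892 F magx,y,z 0.47 0.67 -1.61 0.0543 M [ 0.19 -0.09 -0.03]
```

View pics/s12.png

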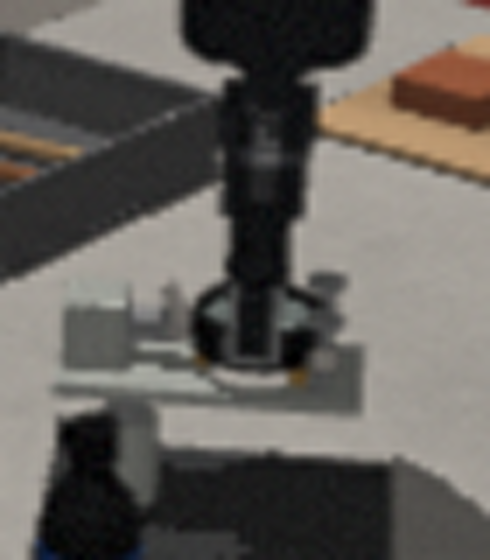

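The posts' balls are reached: the x force went from -2.7 to +0.5 N. Releasing now.

>>> {"method": "send_rows", "body": {
  "deltas": [
    [[0,0,-0.02,0,0,0],[0,0,-0.02,0,0,0],[0,0,-0.02,0,0,0]]
  ]
}}

```text
clock: 14.9
tcp_pos: [0.5494, -0.1751, 0.0892]
orientation: [-0.0, 0.957, 0.288, 0.0]
wrist_force: [0.6, 2.5, -2.1]
finger_gap: 0.0543
```

```bash
python3 st.py
```

```text
14.9 mag x,y mm -0.37 0.54 z 0.0892 F magx,y,z 1.87 1.8 -2.15 0.0543 M [ 0.5  -0.14 -0.01]
```

>>> {"method": "send_rows", "body": {
  "deltas": [
    [[0,0,0,0,0,0],[0,0,0,0,0,0],[0,0,0,0,0,0],[0,0,0,0,0,0],[0,0,0,0,0,0]]
  ],
  "jaw": 0.65
}}

```text
clock: 15.4
tcp_pos: [0.5494, -0.1756, 0.0894]
orientation: [0.0, 0.958, 0.288, 0.0]
wrist_force: [0.2, -0.2, -0.7]
finger_gap: 0.0705
```

```bash
python3 lk.py s13.png
python3 - <<'E'
from h import *
c,s=wcam();save(c,'w13.png',(160,100,350,330),2.5)
E
```

```text
15.4 mag x,y mm -0.65 0.11 z 0.0894 F magx,y,z 0.04 -0.27 -0.73 0.0705 M [ 0.04  0.   -0.01]
```

View pics/s13.png

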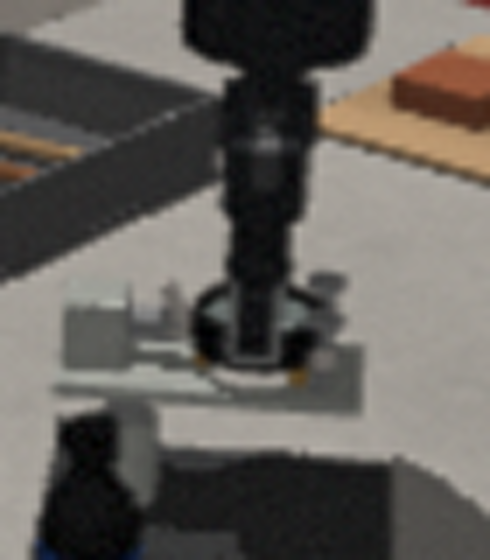

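View pics/w13.png

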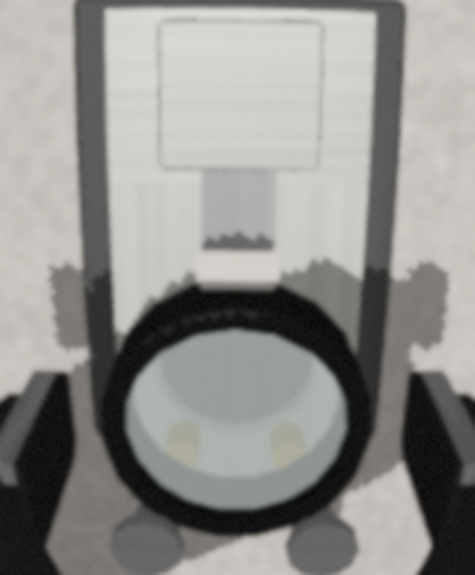

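>>> {"method": "send_rows", "body": {
  "deltas": [
    [[0,0,0.5,0,0,0],[0,0,1.5,0,0,0],[0,0,3,0,0,0],[0,0,5,0,0,0],[0,0,8,0,0,0],[0,0,11,0,0,0],[0,0,13,0,0,0],[0,0,13,0,0,0],[0,0,13,0,0,0],[0,0,13,0,0,0]]
  ]
}}

```text
clock: 16.5
tcp_pos: [0.5487, -0.1751, 0.2183]
orientation: [-0.001, 0.958, 0.288, -0.001]
wrist_force: [0.4, 0.3, 0.4]
finger_gap: 0.0704
```

```bash
python3 st.py
python3 - <<'E'
from h import *
c,s=wcam();save(c,'w14.png',(200,90,310,220),4.5);pickle.dump(c,open('w14.pkl','wb'))
d=read_camera('side');save(d,'s14.png',(260,130,330,190),8)
g=cv2.cvtColor(c['img'],cv2.COLOR_RGB2GRAY)
P=[]
for v in range(100,225):
    for u in range(205,305):
        p=wdep(c,u,v)
        if .1<p[2]<.109 and g[v,u]<50 and np.hypot(*(p[:2]-[.55,-.1753]))<.032: P.append(p)
Q=np.array(P);print(len(Q));
for _ in range(6):
    A=np.c_[Q[:,:2]-[.55,-.1753],np.ones(len(Q))];k=np.linalg.lstsq(A,Q[:,2],rcond=None)[0];r=Q[:,2]-A@k;Q=Q[abs(r)<max(.001,2*r.std())]
print(len(Q),k,r.std(),Q[:,:2].mean(0))
# contour circle fit of the lens's outline at top plane
for m in silhouettes(c,'lens_center'):
    print(m['conf'],np.round(m['box'],1),wonz(c,*m['box'][:2],k[2]-.005))
E
```

```text
16.5 mag x,y mm -0.95 0.83 z 0.2183 F magx,y,z 0.49 -0.02 0.42 0.0704 M [0.03 0.   0.01]
680
555 [-0.00409298 -0.00111014  0.10454656] 0.0005529955833227219 [ 0.54956418 -0.17553077]
0.76 [253.1 192.8  60.   62.3] [ 0.54852206 -0.17353624  0.09954656]
0.32 [256.6 165.1  89.4 135. ] [ 0.5719547  -0.16184426  0.09954656]
```

View pics/w14.png

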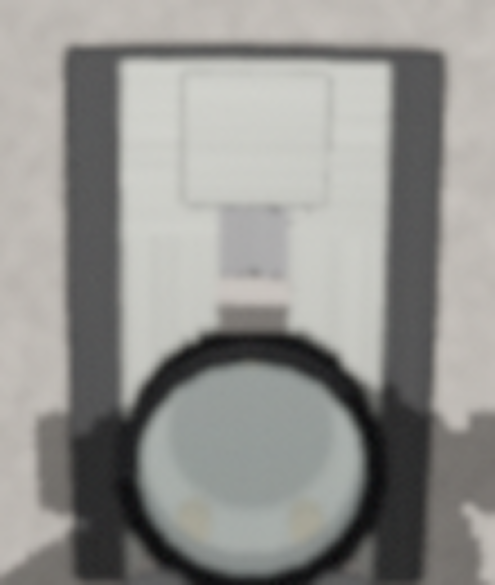

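View pics/s14.png

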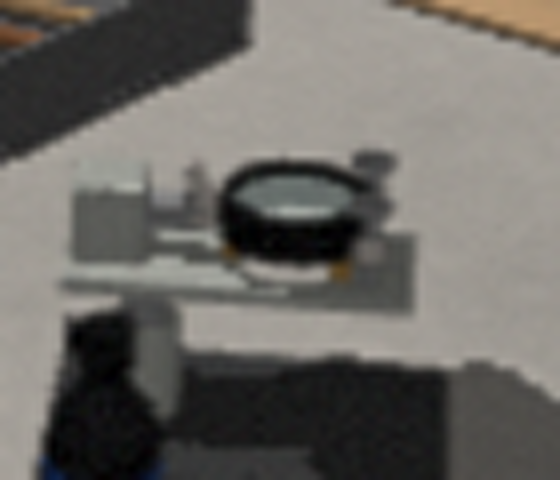

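Run:
```python
from h import *
c,s=wcam();save(c,'w15.png',(210,145,300,225),6)
a=np.radians(33.5);k=np.radians(35)
im=c['img'][145:225,210:300,::-1];im=cv2.resize(im,None,fx=6,fy=6,interpolation=cv2.INTER_CUBIC)
t=np.linspace(0,2*np.pi,90);X=np.stack([.55+.028*np.cos(t),-.1753+.028*np.sin(t),np.full(90,.1046)],-1)
for p in wpix(c,X): cv2.circle(im,tuple(int(v) for v in (p-[210,145]+.5)*6),1,(0,0,255),-1)
cv2.imwrite('pics/w15o.png',im)
```

```text
(no output)
```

View pics/w15o.png

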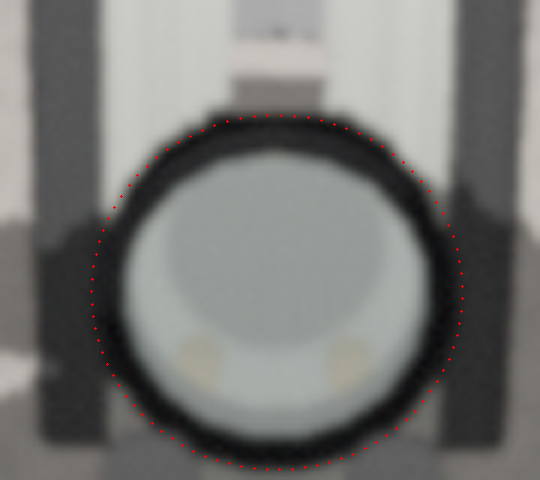

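```bash
python3 -c "
from workcell import *
print(hand_in(), get_state()['clock'])"
```

```text
the job is handed in; nothing more can be done
the job is handed in; nothing more can be done
```

The black-rimmed lens is seated in the magnifier and let go, and I handed the job in shortly after 16.5 s. No verdict was reported.

**What I did**
- I took the lens across world x and carried it over the magnifier.
- I lowered it about 6.5 mm to the +x side of home, past the spring nose.
- I felt the pads at about 86.6 mm above the table and pressed with roughly 10 N in total.
- I slid it to -x until the x force went from -2.7 N to +1.9 N, which I read as contact with the balls. Then I opened the fingers and lifted away.

**What the last checks showed**
- **Height:** the top of the lens is at 104.5 mm, which matches the pad height plus 18 mm.
- **Tilt:** about 4 mrad by the wrist camera's depth.
- **Position:** the wrist picture shows the outline on the estimated axis. The heads overlap the rim and the nose touches it.
- **Hand:** it is about 0.13 m above the seat, and the wrist force is near zero.

**Checks that disagreed**
- **Lens centre:** the network's silhouette box put it about 2 mm off. The depth fit and outline agreed to within 0.5 mm, so I relied on those.
- **Finger gap:** it read 54 mm on the 56 mm lens. The hold was flat and firm all the same.
- **Not measured:** I could not measure the contact force on each pad, on each ball or on the nose. I also did not re-measure the other things on the table; I saw none of them move.

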